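# Load a food-sample box into the tray sealer

### The job

Load the blue-lidded food-sample box into the tray sealer: keeping it level, set it on the sealer's loading deck so that the groove under it drops over the brass pegs, then slide it in under the sealing head, against the sprung plate, until the orange catch snaps up behind it and holds it. Let go of it, and leave everything else on the counter where it is.

Things in the scene. Friction and masses are not known exactly. Their poses are not given: they have to be found in the camera images.
- box_center (a point): Centre of the loose box to be loaded: white, blue lid, 170 long (its x) x 58 wide (its y) x 60 high, 0.5 to 0.8 kg, flat upright sides; this point is 30 mm above its underside. A groove 17 mm wide, 10 mm deep runs the whole length of its underside along the middle and flares at both ends; the box is the same both ways round.
- sealer: Fixed white and steel tray sealer. Origin on the counter; own x = the way a box slides in, z up. Flat deck 140 wide, 30 mm above the counter, from x = -235 to +195 mm. Set into it is an adjustable guide that carries, as one, four pegs, the catch and a back plate: it can sit up to 8 mm either way from its middle setting along x and along y, and only sight or touch tells.
- load (a point): On the deck top at sealer x = -140, y = 0: a good place for the middle of the box, clear of the head, over the first two pegs. The brass pegs, 12 mm in diameter and 8 mm high, stand in one row along sealer x, at x = -185, -105, -25 and +55 and y = 0 when the guide is at its middle setting. They fit the groove of the box with 2.5 mm to spare each side.
- lip (a point): Lower front edge, middle, of the overhanging head (sealer x = -35, 66 mm above the deck). The head, 110 wide, top 160 mm above the deck, covers the deck from here inwards, open at both sides, a column at its inner end. A box down on the deck passes with 6 mm to spare, one riding on the pegs does not. Home, the last 40 to 60 mm of the box stand out of the head.
- catch (a joint): Orange catch: two ramps in the deck, an upright face 7 mm high at their inner end. m: 0 = up, about 0.007 = pressed flush by a box over it (1 or 2 N). It snaps up once the box's rear end is past: middle of box at sealer x = -1 (guide at middle). The last 20 mm push a sprung back plate (2 to 5 N, plus up to 9 N friction), which stops hard 3.5 mm past the catch; sprung back, it holds the box on the catch.
- redbox: Bystander: the same sort of sample box with a red lid, loose, 170 x 58 x 60; origin under its middle, length along its x. Not to be moved.
- bowls: Bystander: stack of two cream bowls, 94 mm across, 68 high; origin under its middle.
- jar: Bystander: jar with white cap, 60 mm across, 80 high; origin under its middle.
- spray: Bystander: small clear bottle with white cap, 44 mm across, 130 high; origin under its middle.
- dish: Bystander: clear open dish, 90 mm across, 14 high; origin under its middle.
Mind the look-alikes: they are no part of the job. What is shaped like the part that bears box_center but turquoise is not meant.

How it is judged:
At the end, for the whole second after the job is handed in: The blue-lidded box lies flat on the deck under the head, fully home: the catch up (within 3 mm) behind it, its middle within 14 mm of the sealer's origin along the slide and across, in line within 4 degrees, not raised over 3 mm, level within 3 degrees, the robot clear (x of box_center in the frame of sealer between -0.014 and 0.014 m and y of box_center in the frame of sealer between -0.014 and 0.014 m and z of box_center in the frame of sealer below 0.063 m and angle between the x axis of box_center and the x axis of sealer, either way round below 0.07 rad and angle between box_center's own z axis and vertical below 0.05 rad and value of joint catch below 0.003 m); the robot touches nothing.
It fails at once if the sample box is tipped by more than 23 degrees (angle between box_center's own z axis and vertical above 0.4 rad).
It fails at once if another thing on the counter is moved by more than 25 mm (distance of any of redbox, bowls, jar, spray, dish from where it was at the start of the episode above 0.025 m).
It also fails if it takes over 67 s, if anything falls off the work surface, if the arm or the gripper's body presses on something with over 40 N, if the wrist force passes 120 N, or if a joint passes its speed limit or range.

### The arm

A 6-joint arm with a two-finger parallel gripper is mounted at the origin on the work surface. World frame = base frame: x ahead of the robot, y to its left, z up, the work surface at z = 0. Lengths are in m, angles in rad, forces in N, time in s.
With the tool pointing down it reaches from about 0.25 to 0.725 m from the base axis. Payload 4 kg.
Tool frame: the origin (TCP) lies midway between the tips of the shut fingers; the grasp point (between the pads) lies 19 mm behind it; y points along the fingers, x is the direction in which the jaws open and shut, and the axes are right-handed (so a half turn about y gives the same grasp; the last joint's range is limited). The gripper opens to 85 mm and grips with 20 to 120 N. Pads are 22 mm wide; open, the fingers measure 114 mm over their backs; the gripper's body (76 mm by 85 mm) begins 54 mm behind the grasp point. The pads swing forward as they close: fully open they stand 13 mm farther back than shut.
Start: joints at [-1.319, 0.241, 0.005, 1.335, 0, 1.571], TCP at [0.125, -0.484, 0.231] pointing down, gripper open.
Joint ranges: [-2.72, 2.72], [-1.05, 1.87], [-1.09, 1.28], [-1.99, 2.15], [-1.42, 1.44], [-3.14, 3.14]. Speed limits (rad/s): [2.79, 2.79, 3.14, 3.14, 3.14, 3.14].

### API

Orientations are given as a unit quaternion [x, y, z, w].
In Python, from workcell import bot gives the robot as it stands. The module is installed in compiled form; this text tells all that it offers.
- The arm moves only by the shell command python3 -m inch 'ROWS'. ROWS is text: rows parted by semicolons, each of 7 numbers parted by spaces: the turn, a rotation vector about the tool's x, y, z in degrees, then the shift along the tool's x, y, z in mm, then the closure, from 0 (fully open) to 1 (shut). In form: ax ay az dx dy dz fingers; .... A call has 1 to 12 rows; each row shifts and turns the commanded pose from where the row before left it, along the tool's axes as they then stand; what a row does not reach is not made up. A row lasts 1/8 s, in which the tool goes at most 62.5 mm and 10.7 degrees, less where a joint would pass 70% of its speed; a pose out of reach is approached as far as the arm can. A call with a gripper value outside its range is refused whole. The fingers move at their own pace and stop on an object; the grip force is fixed at half the most. Time passes only in rows, so rows that do not move let the fingers close. It gives the time, the measured TCP pose, the force and the opening at its end, in the units of the state.
- bot.get_obs(): the state, without advancing time (a new reading comes with each control period).
- bot.camera(name): name is "scene" or "top"; returns a dict with "color" (400x640x3 uint8, blue, green, red), "fx", "fy", "cx", "cy" (pixels), "k1" (the pictures are not rectified: a ray, as slopes to the right and down, at radius r is drawn at 1 + k1 r^2 times it, then the intrinsics apply), "extrinsics" (4x4, takes a point from world to camera coordinates). Camera axes: x right, y up, looking along -z (the intrinsics and any distortion apply to the point x, -y, -z); pixel columns grow to the right and rows downward; lengths in m; the calibration is good to about 2 mm. A picture is of the moment at which its call begins. There is no depth.
- bot.job_done(): hands the job in, once; it reports no verdict.
Trained networks look in the newest picture that a camera, given by its name, has taken for a name from the list of things; names that differ only in an ending like _2 or _b are one class to them, and where a whole thing is asked for, a point or a joint stands for the part that bears it (a point fixed in the world has none). Each returns a list of dicts, best first, with "conf" (0 to 1); they miss things now and then, are a little off and sometimes report something else, mostly with a low value. They report only what shows in the picture. A call takes as long as a camera call. They do not tell look-alikes from the thing itself.
- bot.look_for(name, camera): "extent" ([left, top, right, bottom] in pixels, round what is visible of it).
- bot.cut_out(name, camera): "region" (400x640 bool, what is visible of it) and "extent" ([left, top, right, bottom] in pixels, round what is visible of it).
- bot.spot_point(name, camera): "point" ([column, row] in pixels: a listed point, or the origin of a listed thing).
The state is a dict: "clock": time; "joint_pos": joint angles; "joint_vel": joint speeds; "tau": joint torques, N m; "eef_pos": TCP position; "tool_rot": TCP orientation; "ft_force": force on the tool from outside, world axes, zero at the start; "ft_torque": the same for the moment, N m; "grip_width": finger opening in m.
Only numpy, scipy, OpenCV 4.12 (cv2) and the standard library are available. Lean on these libraries where they do the work, as an engineer would, in place of code of your own. Each camera call takes 0.05 s, during which the arm holds its last target.

## Working session

There is one attempt and no reset: what is moved stays moved. The work goes in short steps, Python scripts to look and compute and a shell command to move; the robot and the scene stay as the last step left them, time stands still between calls to the robot, and variables do not carry over. Pictures are saved under pics/ and viewed, and the job is handed in when it is done.

```bash
mkdir -p pics; cat > h.py <<'E'
import numpy as np, cv2
from workcell import bot
def snap(cam,fn=None):
    c=bot.camera(cam)
    if fn: cv2.imwrite('pics/'+fn,c['color'])
    return c
def ray(c,px):
    u=(px[0]-c['cx'])/c['fx']; v=(px[1]-c['cy'])/c['fy']
    rd=np.hypot(u,v); r=rd
    for _ in range(50): r=rd/(1+c['k1']*r*r)
    s=r/rd if rd>0 else 1
    d=np.array([u*s,-v*s,-1.]); E=np.array(c['extrinsics']); R=E[:3,:3]; t=E[:3,3]
    return -R.T@t, R.T@d
def onz(c,px,z):
    o,d=ray(c,px); return o+d*(z-o[2])/d[2]
def proj(c,P):
    E=np.array(c['extrinsics']); q=E[:3,:3]@np.array(P)+E[:3,3]
    x=q[0]/-q[2]; y=-q[1]/-q[2]; k=1+c['k1']*(x*x+y*y)
    return np.array([c['fx']*x*k+c['cx'],c['fy']*y*k+c['cy']])
E
python3 - <<'E'
from h import *
np.set_printoptions(precision=3,suppress=True)
for cam in('scene','top'):
    c=snap(cam,cam+'0.png'); print(cam,c['fx'],c['fy'],c['cx'],c['cy'],c['k1'],ray(c,(320,200)))
    for n in('box_center','sealer','redbox','load','lip','catch','bowls','jar','spray','dish'):
        try:
            print(n,[(np.round(d['extent']),round(d['conf'],2)) for d in bot.look_for(n,cam)])
        except Exception as e: print(n,e)
        try: print('   ',[(np.round(d['point'],1),round(d['conf'],2)) for d in bot.spot_point(n,cam)])
        except Exception as e: print(n,e)
print(bot.get_obs())
E
```

```text
scene 466.34472777871747 466.34472777871747 317.90505928981 200.62710726786935 0.00724005183710995 (array([1.208, 0.523, 0.803]), array([-0.58 , -0.514, -0.633]))
box_center [(array([223., 157., 285., 208.]), 0.91), (array([326., 153., 376., 205.]), 0.8)]
    [(array([347.2, 178.7]), 0.64), (array([254. , 177.4]), 0.62)]
sealer [(array([307., 215., 532., 378.]), 0.68), (array([221., 157., 284., 206.]), 0.43)]
    []
redbox [(array([197., 131., 263., 178.]), 0.96)]
    [(array([396., 256.]), 0.74), (array([229.4, 164.1]), 0.64)]
load [(array([307., 217., 530., 379.]), 0.76)]
    [(array([356.2, 253.5]), 0.62)]
lip []
    [(array([396.7, 255.8]), 0.9)]
catch [(array([357., 258., 376., 271.]), 0.61)]
catch it knows: bowls, box_center, dish, jar, lip, load, redbox, sealer, spray
bowls [(array([263., 178., 295., 214.]), 0.76), (array([249., 220., 269., 274.]), 0.42)]
    [(array([278.3, 207.3]), 0.7), (array([403.9, 302.3]), 0.53)]
jar [(array([205., 192., 230., 229.]), 0.72)]
    [(array([219.5, 223.9]), 0.71)]
spray [(array([247., 218., 270., 270.]), 0.71)]
    [(array([259.7, 263.2]), 
[... 1068 characters left out ...]
8)]
jar [(array([369., 131., 391., 162.]), 0.71)]
    [(array([376.9, 151.9]), 0.72)]
spray [(array([300., 125., 318., 152.]), 0.63)]
    [(array([304.8, 145.5]), 0.62)]
dish [(array([380., 273., 420., 307.]), 0.96)]
    [(array([396.6, 288. ]), 0.82)]
{'clock': 2.0, 'joint_pos': array([-1.319,  0.241,  0.005,  1.335,  0.   ,  1.571]), 'joint_vel': array([-0.001,  0.003,  0.001,  0.001,  0.001,  0.001]), 'tau': array([ -0.001, -37.22 ,  25.268,   0.002,  -0.   ,   0.   ]), 'eef_pos': array([ 0.125, -0.484,  0.231]), 'tool_rot': array([-0.559,  0.433, -0.433,  0.559]), 'ft_force': array([ 0.964, -0.066, -0.762]), 'ft_torque': array([-0.003, -0.006,  0.015]), 'grip_width': 0.08531479552915024}
```

View images.

View pics/scene0.png

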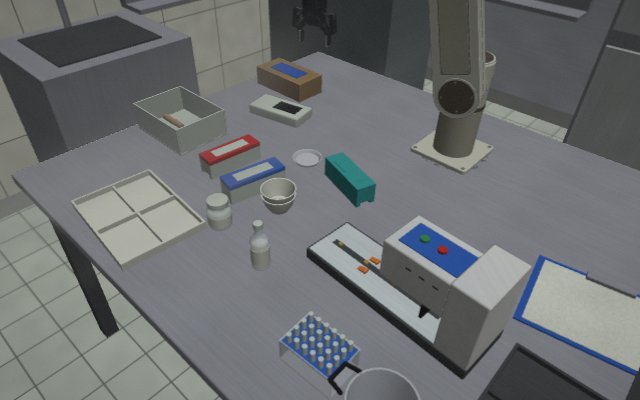

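View pics/top0.png

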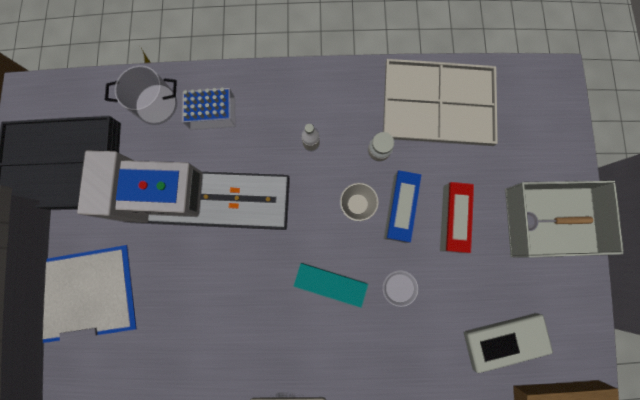

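```bash
python3 - <<'E'
import cv2
a=cv2.imread('pics/top0.png'); 
cv2.imwrite('pics/top0_z.png',cv2.resize(a[140:320,280:480],None,fx=4,fy=3.3,interpolation=cv2.INTER_CUBIC)[:600])
cv2.imwrite('pics/top0_s.png',cv2.resize(a[140:240,70:300],None,fx=3.4,fy=3.4,interpolation=cv2.INTER_CUBIC))
E
```

```text
(no output)
```

View pics/top0_z.png

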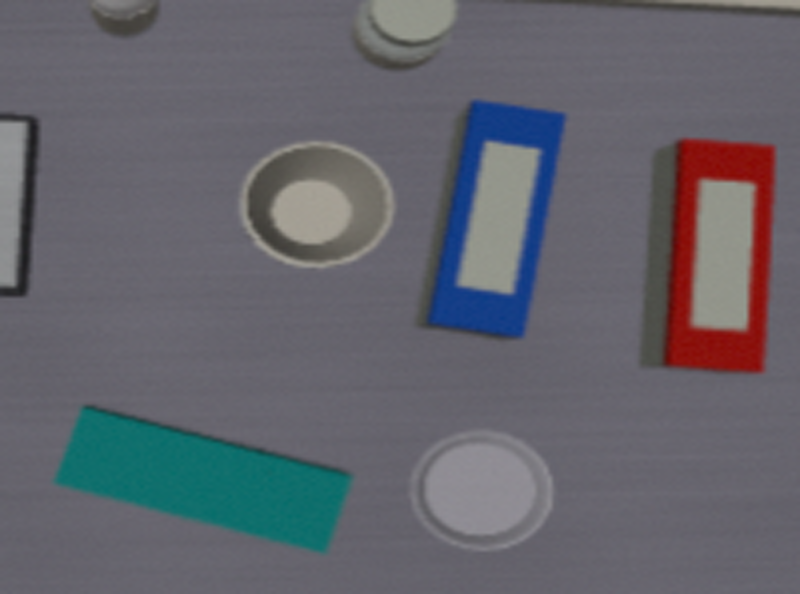

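View pics/top0_s.png

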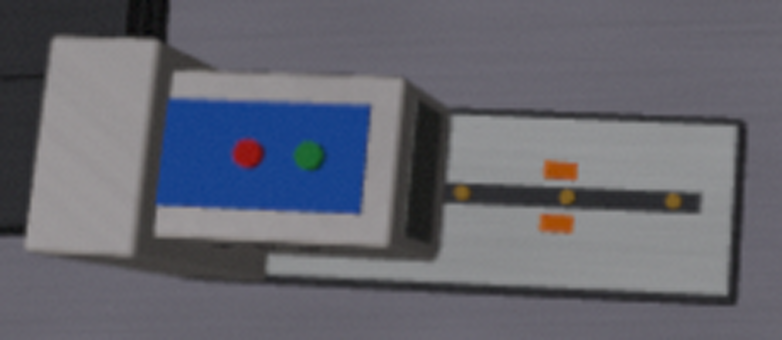

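Candidates: blue-lidded box at top (405,207), red-lidded one (460,217), turquoise look-alike (330,285). The enlarged crop confirms that (405,207) is the one with a blue lid and a white label, so it is the one meant. The sealer runs from its open deck end at right (288,200) to the head at left. Three brass pegs show at about (269,199), (237,198) and (206,197).

```bash
cat > m.py <<'E'
from h import *
np.set_printoptions(precision=4,suppress=True)
import sys
c=snap('top'); s=snap('scene')
print({k:c[k] for k in('fx','k1')}, ray(c,(320,200))[0])
a=c['color'][150:260,370:430].astype(int)
def fit(mask,z,off,cc):
    n,l,st,_=cv2.connectedComponentsWithStats(mask.astype(np.uint8))
    k=1+np.argmax(st[1:,4]); m=(l==k).astype(np.uint8)
    cnt=max(cv2.findContours(m,cv2.RETR_EXTERNAL,cv2.CHAIN_APPROX_NONE)[0],key=len)[:,0,:]+off
    P=np.array([onz(cc,p,z)[:2] for p in cnt],np.float32)
    r=cv2.minAreaRect((P*1000)); b=cv2.boxPoints(r); return r,b
img=c['color'].astype(int); B,G,R=img[...,0],img[...,1],img[...,2]
def win(m,x0,y0,x1,y1): return m[y0:y1,x0:x1]
bm=(B>R+50)&(B>G+40)
r,b=fit(win(bm,375,160,435,255),0.06,np.array([375,160]),c); print('blue lid top',r,b.tolist())
rm=(R>B+50)&(R>G+50)
r,b=fit(win(rm,440,170,485,265),0.06,np.array([440,170]),c); print('red',r)
si=s['color'].astype(int)
bm=(si[...,0]>si[...,2]+50)&(si[...,0]>si[...,1]+40)
r,b=fit(win(bm,215,150,295,215),0.06,np.array([215,150]),s); print('blue lid scene',r)
# pegs
hsv=cv2.cvtColor(c['color'],cv2.COLOR_BGR2HSV)
for (x,y) in((269,199),(237,198),(206,197)):
    w=img[y-5:y+6,x-6:x+7]; q=np.clip(w[...,2]-w[...,0]-25,0,None)*(np.abs(w[...,1]-w[...,0])>10)
    yy,xx=np.mgrid[y-5:y+6,x-6:x+7]; p=(np.sum(xx*q)/q.sum(),np.sum(yy*q)/q.sum()); print('peg',np.round(p,2),onz(c,p,0.036)*1000)
for n,z,w in(('bowls',0,0),('jar',0,0),('spray',0,0),('dish',0,0)): pass
for p in((352.3,204.1),(376.9,151.9),(304.8,145.5),(396.6,288)): print(onz(c,p,0))
# deck (bright) edges
g=img.sum(2)/3
dm=(g>140)
r,b=fit(win(dm,202,160,300,240),0.03,np.array([202,160]),c); print('deck',r,b.tolist())
E
python3 m.py
```

```text
{'fx': 371.58300540286666, 'k1': -0.06668212679171541} [ 0.4487 -0.1025  0.9615]
blue lid top ((562.678955078125, -298.66802978515625), (58.46797180175781, 170.33494567871094), 78.08495330810547) [[473.3107604980469, -309.6883850097656], [639.9757690429688, -344.8559265136719], [652.047119140625, -287.6476745605469], [485.38214111328125, -252.48013305664062]]
red ((531.7966918945312, -434.3056640625), (60.639076232910156, 170.51136779785156), 83.35951232910156)
blue lid scene ((564.5211181640625, -292.3857116699219), (67.87306213378906, 168.4995574951172), 75.77794647216797)
peg [267.54 198.67] [590.4256  39.3373  36.    ]
peg [235.33 199.63] [589.8931 121.5564  36.    ]
peg [205.48 196.21] [600.5256 198.7921  36.    ]
[ 0.5765 -0.1768  0.    ]
[ 0.7151 -0.247   0.    ]
[ 0.7374 -0.0553  0.    ]
[ 0.359  -0.2827  0.    ]
deck ((591.7164306640625, 105.35078430175781), (212.58123779296875, 123.10441589355469), 86.27526092529297) [[523.3892822265625, 3.2833099365234375], [646.233642578125, -4.7139434814453125], [660.0435791015625, 207.4182586669922], [537.19921875, 215.41551208496094]]
```

```bash
python3 - <<'E'
from h import *
from scipy.spatial.transform import Rotation as R
np.set_printoptions(precision=4,suppress=True)
o=bot.get_obs(); print(o['clock'],R.from_quat(o['tool_rot']).as_matrix())
c=bot.camera('top'); 
# rectified metric view of plane z=0.03, 0.4mm/px
def warp(z,x0,x1,y0,y1,res):
    # rows: x decreasing, cols: y decreasing
    xs=np.arange(x1,x0,-res); ys=np.arange(y1,y0,-res)
    X,Y=np.meshgrid(xs,ys,indexing='ij')
    m=np.array([[proj(c,(x,y,z)) for y in ys] for x in xs],np.float32)
    return cv2.remap(c['color'],m[...,0],m[...,1],cv2.INTER_CUBIC)
w=warp(0.03,0.50,0.70,-0.02,0.25,0.0005)
cv2.imwrite('pics/deck.png',w); np.save('deck.npy',w)
w=warp(0.036,0.57,0.63,-0.0,0.25,0.0004)
cv2.imwrite('pics/pegs.png',w)
E
```

```text
2.1 [[ 0.2491 -0.      0.9685]
 [-0.9685 -0.      0.2491]
 [ 0.     -1.     -0.    ]]
```

View pics/deck.png

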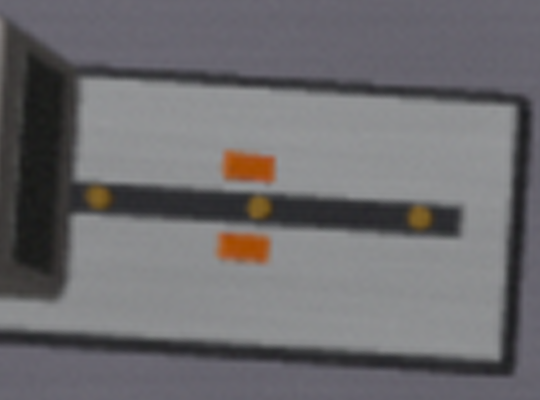

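View pics/pegs.png

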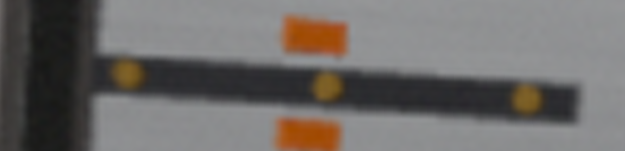

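```bash
python3 -m inch '0 0 0 -7.8 0 52.2 0; 0 0 0 -7.8 0 52.2 0; 0 0 0 -7.8 0 52.2 0; 0 0 0 -7.8 0 52.2 0; 0 0 0 -7.8 0 52.2 0; 0 0 0 -7.8 0 52.2 0; 0 0 0 -7.8 0 52.2 0; 0 0 0 -7.8 0 52.2 0; 0 0 0 -8.1 0 52.5 0; 0 8.8 0 0 0 0 0; 0 8.8 0 0 0 0 0; 0 8.7 0 0 0 0 0'; cat > st.py <<'E'
from h import *
from scipy.spatial.transform import Rotation as R
import sys
np.set_printoptions(precision=4,suppress=True)
o=bot.get_obs(); M=R.from_quat(o['tool_rot']).as_matrix()
print('t',o['clock'],'p',o['eef_pos'],'xang',np.degrees(np.arctan2(M[1,0],M[0,0])),'down',M[:,1],'F',o['ft_force'],'w',o['grip_width'],'j',o['joint_pos'])
def to(x,y,ang,z):
    d=np.array([x,y,z])-o['eef_pos']; print('tool shift mm',M.T@d*1000)
    a=np.degrees(np.arctan2(M[1,0],M[0,0])); print('turn ay',-((ang-a+180)%360-180))
if len(sys.argv)>1: to(*map(float,sys.argv[1:5]))
E
python3 st.py 0.5627 -0.2987 -101.9 0.012
```

```text
clock: 3.65
eef_pos: [0.5625, -0.2985, 0.2308]
tool_rot: [-0.445, 0.55, -0.55, 0.444]
ft_force: [-0.8, 0.7, -0.4]
grip_width: 0.0855
t 3.65 p [ 0.5625 -0.2985  0.2308] xang -102.12635511117482 down [-0.0006  0.0003 -1.    ] F [-0.7924  0.6581 -0.4415] w 0.0854987071632354 j [-0.4879  0.5243  0.422   1.4692 -0.      2.8653]
tool shift mm [  0.1562 218.8426   0.3671]
turn ay -0.22635511117482565
```

```bash
python3 -m inch '0 0 0 0 45 0 0; 0 0 0 0 45 0 0; 0 0 0 0 40 0 0; 0 0 0 0 0 0 0'; python3 -c "
from h import *
c=snap('scene'); cv2.imwrite('pics/s1.png',cv2.resize(c['color'][90:260,150:390],None,fx=3.3,fy=3.3))"; python3 st.py 0.5627 -0.2987 -101.9 0.012
```

```text
clock: 4.15
eef_pos: [0.5594, -0.2973, 0.0973]
tool_rot: [-0.447, 0.552, -0.546, 0.444]
ft_force: [-1.3, 0.1, 0.7]
grip_width: 0.0855
t 4.2 p [ 0.5613 -0.2983  0.1001] xang -101.87288303454602 down [-0.0032  0.0017 -1.    ] F [0.3142 0.0166 0.7275] w 0.08538923096972617 j [-0.4885  0.5886  0.1861  1.172   0.      2.8603]
tool shift mm [ 0.1962 88.1231  1.7784]
turn ay 0.027116965453984676
```

View pics/s1.png

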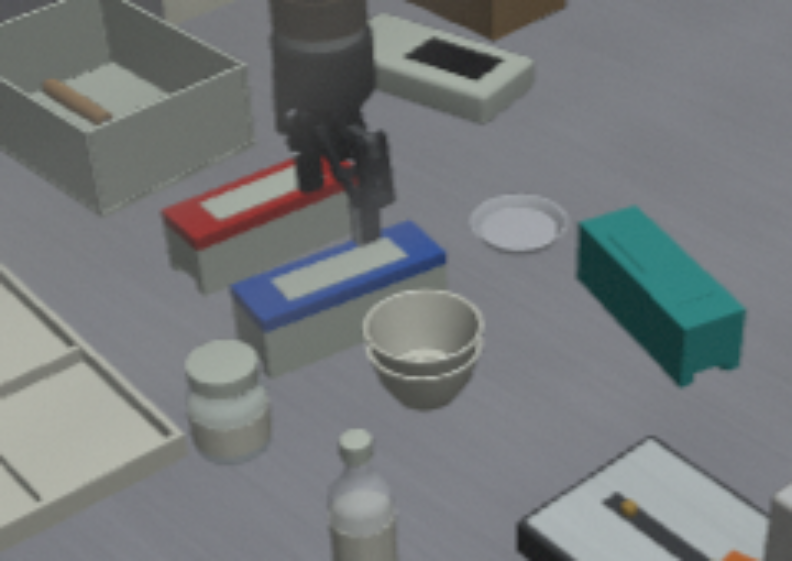

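The gripper is open above the blue box (crop (340,265)), with one finger on each side of it and both the bowls and the red box clear. Next I descend.

```bash
python3 -m inch '0 0 0 0 30 0.7 0; 0 0 0 0 30 0.7 0; 0 0 0 0 20 0 0; 0 0 0 0 8 0 0; 0 0 0 0 0 0 0'; python3 st.py 0.5627 -0.2987 -101.9 0.012
```

```text
clock: 4.82
eef_pos: [0.5646, -0.2996, 0.0147]
tool_rot: [0.445, -0.548, 0.55, -0.446]
ft_force: [-0.8, 0.0, -0.3]
grip_width: 0.0856
t 4.825 p [ 0.5646 -0.2996  0.0147] xang -101.8750297653898 down [ 0.0018 -0.0009 -1.    ] F [-0.8215  0.0411 -0.2741] w 0.08560060575080702 j [-0.4879  0.6704  0.0909  0.9893  0.      2.861 ]
tool shift mm [-0.5145  2.7017 -2.081 ]
turn ay 0.02497023461020831
```

```bash
python3 -m inch '0 0 0 0 2 -1.5 0; 0 0 0 0 0 0 1; 0 0 0 0 0 0 1; 0 0 0 0 0 0 1; 0 0 0 0 0 0 1; 0 0 0 0 0 0 1; 0 0 0 0 0 0 1'; python3 st.py 0.5627 -0.2987 -101.9 0.012
```

```text
clock: 5.7
eef_pos: [0.5641, -0.2988, 0.014]
tool_rot: [0.444, -0.548, 0.55, -0.447]
ft_force: [0.3, 2.2, 7.1]
grip_width: 0.0574
t 5.7 p [ 0.5641 -0.2988  0.014 ] xang -101.85120219325408 down [ 0.0047 -0.0001 -1.    ] F [0.2993 2.1713 7.068 ] w 0.05738256255658143 j [-0.488   0.6682  0.0845  0.9828  0.0021  2.8604]
tool shift mm [ 0.2433  1.9807 -1.4123]
turn ay 0.04879780674593803
```

```bash
python3 -m inch '0 0 0 0 -10 0 1; 0 0 0 0 -30 0 1; 0 0 0 0 -35 0 1; 0 0 0 0 -35 0 1; 0 0 0 0 0 0 1; 0 0 0 0 0 0 1'; python3 st.py 0.585 0 -3.6 0.125; python3 -c "
from h import *
c=snap('scene'); cv2.imwrite('pics/s2.png',cv2.resize(c['color'][90:260,150:390],None,fx=3.3,fy=3.3))"
```

```text
clock: 6.45
eef_pos: [0.5608, -0.2982, 0.1191]
tool_rot: [-0.446, 0.55, -0.548, 0.445]
ft_force: [-0.8, -0.7, -8.2]
grip_width: 0.0575
t 6.45 p [ 0.5608 -0.2982  0.1191] xang -101.88023723329091 down [-0.0035  0.0018 -1.    ] F [-0.8198 -0.6995 -8.2041] w 0.057492361399379965 j [-0.4886  0.5738  0.2122  1.2131 -0.0001  2.8603]
tool shift mm [-296.7689   -5.4664  -37.684 ]
turn ay -98.2802372332909
```

View pics/s2.png

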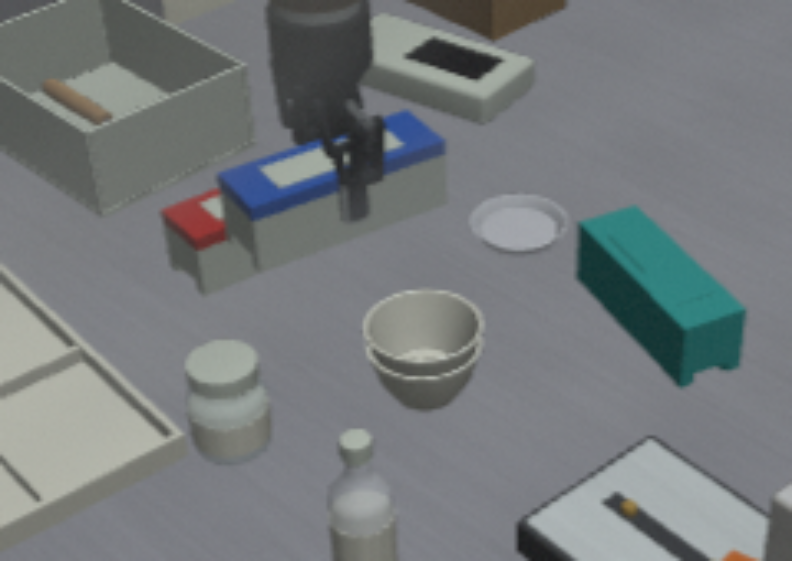

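```bash
python3 -m inch '0 0 0 -25 0 -3 1; 0 0 0 -50 -1 -6 1; 0 0 0 -50 -1 -6 1; 0 0 0 -50 -1 -6 1; 0 0 0 -50 -1 -6 1; 0 0 0 -50 -1 -6 1; 0 0 0 -22 0 -4.7 1; 0 -5 0 0 0 0 1; 0 -9.8 0 0 0 0 1; 0 -9.8 0 0 0 0 1; 0 -9.8 0 0 0 0 1; 0 -9.8 0 0 0 0 1'; python3 -m inch '0 -9.8 0 0 0 0 1; 0 -9.8 0 0 0 0 1; 0 -9.8 0 0 0 0 1; 0 -9.8 0 0 0 0 1; 0 -9.8 0 0 0 0 1; 0 -5.1 0 0 0 0 1; 0 0 0 0 0 0 1; 0 0 0 0 0 0 1'; python3 st.py 0.5932 0.0841 -3.6 0.07
```

```text
clock: 8.0
eef_pos: [0.5744, -0.0555, 0.1276]
tool_rot: [-0.62, 0.317, -0.306, 0.649]
ft_force: [0.7, -0.3, -7.4]
grip_width: 0.0574
clock: 9.0
eef_pos: [0.5746, -0.0551, 0.1278]
tool_rot: [-0.691, -0.011, 0.007, 0.722]
ft_force: [0.2, -0.3, -7.9]
grip_width: 0.0573
t 9.0 p [ 0.5746 -0.0551  0.1278] xang 1.473347991625736 down [ 0.0041  0.0437 -0.999 ] F [ 0.2309 -0.3353 -7.8638] w 0.05732817553280257 j [-0.1187  0.4545  0.0368  1.1542  0.0439  1.4262]
tool shift mm [ 21.8431  63.9405 136.0315]
turn ay 5.073347991625724
```

```bash
cat > st.py <<'E'
from h import *
from scipy.spatial.transform import Rotation as R
import sys
np.set_printoptions(precision=4,suppress=True)
o=bot.get_obs(); M=R.from_quat(o['tool_rot']).as_matrix()
print('t',o['clock'],'p',o['eef_pos'],'xang',np.degrees(np.arctan2(M[1,0],M[0,0])),'down',M[:,1],'F',o['ft_force'],'w',o['grip_width'])
def to(x,y,ang,z):
    a=np.radians(ang); X=np.array([np.cos(a),np.sin(a),0]); Y=np.array([0,0,-1.]); T=np.c_[X,Y,np.cross(X,Y)]
    d=np.array([x,y,z])-o['eef_pos']
    print('turn first',R.from_matrix(M.T@T).as_rotvec(degrees=True),'then shift',T.T@d*1000)
if len(sys.argv)>1: to(*map(float,sys.argv[1:5]))
E
python3 st.py 0.5932 0.0841 -3.6 0.09
```

```text
t 9.0 p [ 0.5746 -0.0551  0.1278] xang 1.473347991625736 down [ 0.0041  0.0437 -0.999 ] F [ 0.2309 -0.3353 -7.8638] w 0.05732817553280257
turn first [-2.51    5.0791  0.189 ] then shift [  9.7949  37.835  140.1045]
```

```bash
python3 -m inch '-2.5 5.1 0.2 0 0 0 1; 0 0 0 0 0 0 1; 0 0 0 1 4 15 1; 0 0 0 2 7 25 1; 0 0 0 2 7 25 1; 0 0 0 2 7 25 1; 0 0 0 2 7 25 1; 0 0 0 1 6 25 1; 0 0 0 0 0 0 1; 0 0 0 0 0 0 1; 0 0 0 0 0 0 1'; python3 st.py 0.5932 0.0841 -3.6 0.07
```

```text
clock: 10.38
eef_pos: [0.5935, 0.0839, 0.0902]
tool_rot: [-0.707, 0.022, -0.022, 0.707]
ft_force: [-0.2, -0.7, -6.3]
grip_width: 0.0569
t 10.375 p [0.5935 0.0839 0.0902] xang -3.547494881266791 down [ 0.0004  0.0004 -1.    ] F [-0.2192 -0.7431 -6.3437] w 0.05694719150813022
turn first [-0.0222  0.0525  0.0214] then shift [-0.2625 20.2034  0.1512]
```

```bash
python3 - <<'E'
from h import *
c=snap('top'); z=0.136
xs=np.arange(0.66,0.53,-0.0005); ys=np.arange(0.20,-0.03,-0.0005)
m=np.array([[proj(c,(x,y,z)) for y in ys] for x in xs],np.float32)
w=cv2.remap(c['color'],m[...,0],m[...,1],cv2.INTER_CUBIC)
cv2.imwrite('pics/lid.png',w)
i=w.astype(int); b=(i[...,0]>i[...,2]+45)&(i[...,0]>i[...,1]+35)
for lo,hi in((0.13,0.165),(0.005,0.035)):
    U=[];L=[];Y=[]
    for k,y in enumerate(ys):
        if lo<y<hi:
            r=np.where(b[:,k])[0]
            if len(r)>20: U.append(xs[r[0]]);L.append(xs[r[-1]]);Y.append(y)
    if Y: print(lo,hi,len(Y),'mean y',np.mean(Y),'up',np.mean(U),'lo',np.mean(L),'mid',(np.mean(U)+np.mean(L))/2, 'slope',np.polyfit(Y,(np.array(U)+L)/2,1)[0])
cols=np.where(b.sum(0)>40)[0]; print('y ends',ys[cols[0]],ys[cols[-1]])
E
python3 st.py
```

```text
0.13 0.165 17 mean y 0.13449999999999995 up 0.5785588235294208 lo 0.5672647058823631 mid 0.5729117647058919 slope 0.17647058823526143
0.005 0.035 60 mean y 0.020249999999999855 up 0.6183166666666715 lo 0.5598833333333444 mid 0.589100000000008 slope 0.060433453737139806
y ends 0.06199999999999989 -0.0045000000000001705
t 10.425 p [0.5935 0.0838 0.0903] xang -3.5587701669045226 down [ 0.0005  0.0004 -1.    ] F [ 0.3576  0.352  -7.0627] w 0.05782719250672283
```

View pics/lid.png

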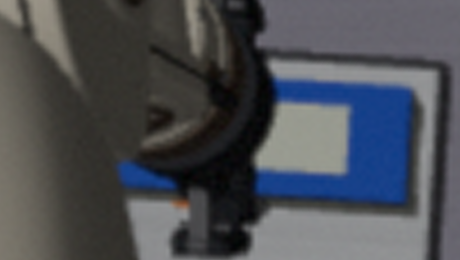

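Held lid mid-line at y=0.020 sits at x=0.5891. The peg line there is at 0.5892, so the box is aligned, and the camera and arm agree. Next I lower it slowly, watching the force.

```bash
python3 -m inch '0 0 0 0 10 0 1; 0 0 0 0 15 0 1; 0 0 0 0 7 0 1; 0 0 0 0 0 0 1; 0 0 0 0 0 0 1'; python3 st.py 0.5932 0.0841 -3.6 0.044
```

```text
clock: 11.05
eef_pos: [0.5937, 0.0845, 0.0582]
tool_rot: [-0.707, 0.021, -0.022, 0.707]
ft_force: [0.1, -0.1, -6.7]
grip_width: 0.0572
t 11.05 p [0.5937 0.0845 0.0582] xang -3.5045064562633104 down [ 0.0007  0.0004 -1.    ] F [ 0.1136 -0.0976 -6.6607] w 0.05720662292015573
turn first [-0.0251  0.0955  0.0374] then shift [-0.4751 14.201  -0.4639]
```

```bash
python3 -m inch '0 0.1 0 -0.5 3 0 1; 0 0 0 0 3 0 1; 0 0 0 0 2 0 1; 0 0 0 0 0 0 1'; python3 st.py 0.5932 0.0841 -3.6 0.044;  python3 -m inch '0 0 0 0 2 0 1; 0 0 0 0 2 0 1; 0 0 0 0 0 0 1'; python3 st.py 0.5932 0.0841 -3.6 0.044
```

```text
clock: 11.55
eef_pos: [0.5929, 0.0845, 0.05]
tool_rot: [-0.707, 0.022, -0.022, 0.707]
ft_force: [0.1, 0.2, -7.2]
grip_width: 0.0573
t 11.55 p [0.5929 0.0845 0.05  ] xang -3.6073565792707027 down [ 0.0001  0.0004 -1.    ] F [ 0.1435  0.1744 -7.2092] w 0.05734452303338009
turn first [-0.0205 -0.0074  0.0053] then shift [ 0.357   5.985  -0.3638]
clock: 11.92
eef_pos: [0.593, 0.0845, 0.046]
tool_rot: [-0.707, 0.022, -0.022, 0.707]
ft_force: [-0.7, -0.7, -7.1]
grip_width: 0.0575
t 11.925 p [0.593  0.0845 0.046 ] xang -3.6093197015421365 down [ 0.0004  0.0004 -1.    ] F [-0.6721 -0.6798 -7.0934] w 0.05747213706168989
turn first [-0.0228 -0.0093  0.0202] then shift [ 0.2177  1.9855 -0.397 ]
```

```bash
python3 -m inch '0 0 0 0 1 0 1; 0 0 0 0 1 0 1; 0 0 0 0 0.5 0 1; 0 0 0 0 0 0 1'; python3 st.py 0.5932 0.0841 -3.6 0.044
```

```text
clock: 12.42
eef_pos: [0.593, 0.0845, 0.0441]
tool_rot: [-0.707, 0.022, -0.022, 0.707]
ft_force: [-1.5, -1.5, -2.2]
grip_width: 0.0572
t 12.425 p [0.593  0.0845 0.0441] xang -3.6051731487392855 down [ 0.0006  0.0005 -1.    ] F [-1.4775 -1.5378 -2.2494] w 0.05719121997011625
turn first [-0.0285 -0.0052  0.0351] then shift [ 0.219   0.0812 -0.3441]
```

Contact at TCP z=0.044 puts the underside at deck level (riding on the pegs would be 0.052), so the groove is over the pegs. I'll slide it 35 mm while gripped to get the front under the lip.

```bash
python3 -m inch '0 0 0 0 0 5 1; 0 0 0 0 0 10 1; 0 0 0 0 0 10 1; 0 0 0 0 0 10 1; 0 0 0 0 0 0 1; 0 0 0 0 0 0 1'; python3 st.py; python3 -c "
from h import *
c=snap('scene'); cv2.imwrite('pics/s3.png',cv2.resize(c['color'][190:390,290:540],None,fx=3,fy=3))"
```

```text
clock: 13.18
eef_pos: [0.5959, 0.1214, 0.0441]
tool_rot: [-0.705, 0.021, -0.022, 0.708]
ft_force: [1.0, 4.5, 0.3]
grip_width: 0.0571
t 13.175 p [0.5959 0.1214 0.0441] xang -3.534033702884628 down [ 0.002   0.0035 -1.    ] F [1.0114 4.5066 0.316 ] w 0.057082947573344554
```

View pics/s3.png

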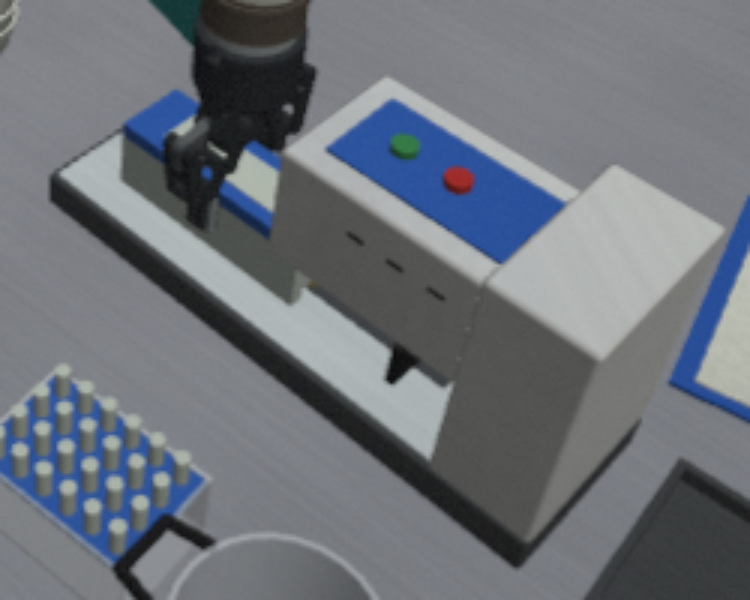

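```bash
python3 -m inch '0 0 0 0 0 0 0; 0 0 0 0 0 0 0; 0 0 0 0 0 0 0; 0 0 0 0 0 0 0; 0 0 0 0 -20 0 0; 0 0 0 0 -40 0 0; 0 0 0 0 -30 0 0; 0 0 0 0 0 0 0.5; 0 0 0 0 0 0 1'; python3 st.py 0.588 0 -3.6 0.134
```

```text
clock: 14.35
eef_pos: [0.5946, 0.1192, 0.1328]
tool_rot: [-0.707, 0.023, -0.022, 0.707]
ft_force: [-0.5, -0.2, -0.4]
grip_width: 0.0513
t 14.35 p [0.5946 0.1192 0.1328] xang -3.6095699986048944 down [-0.0009  0.     -1.    ] F [-0.5269 -0.1995 -0.4078] w 0.05133677808409547
turn first [ 0.0007 -0.0096 -0.0501] then shift [   0.9244   -1.1988 -119.3937]
```

```bash
python3 -m inch '0 0 0 0.2 0 -20 1; 0 0 0 0.2 0 -35 1; 0 0 0 0.2 0 -35 1; 0 0 0 0.2 0 -28 1; 0 0 0 0 0 0 1; 0 0 0 0 0 0 1'; python3 st.py 0.588 0 -3.6 0.052; python3 - <<'E'
from h import *
c=snap('top'); z=0.09
xs=np.arange(0.66,0.53,-0.0005); ys=np.arange(0.25,-0.03,-0.0005)
m=np.array([[proj(c,(x,y,z)) for y in ys] for x in xs],np.float32)
w=cv2.remap(c['color'],m[...,0],m[...,1],cv2.INTER_CUBIC)
cv2.imwrite('pics/lid2.png',w)
c=snap('scene'); cv2.imwrite('pics/s4.png',cv2.resize(c['color'][190:390,290:540],None,fx=3,fy=3))
E
```

```text
clock: 15.1
eef_pos: [0.5879, 0.0011, 0.1327]
tool_rot: [-0.707, 0.023, -0.022, 0.707]
ft_force: [0.5, 0.4, -0.3]
grip_width: 0.0004
t 15.1 p [0.5879 0.0011 0.1327] xang -3.654985569647827 down [-0.0013  0.0006 -1.    ] F [ 0.4828  0.4363 -0.2776] w 0.0003568783340891635
turn first [-0.0271 -0.055  -0.0779] then shift [ 0.1915 80.7127 -1.0656]
```

View pics/lid2.png

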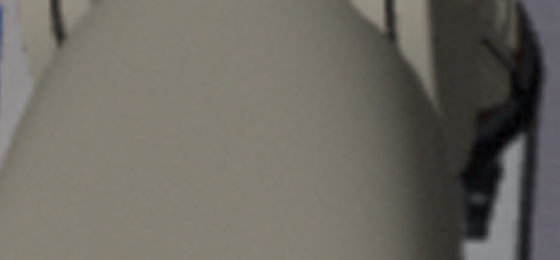

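View pics/s4.png

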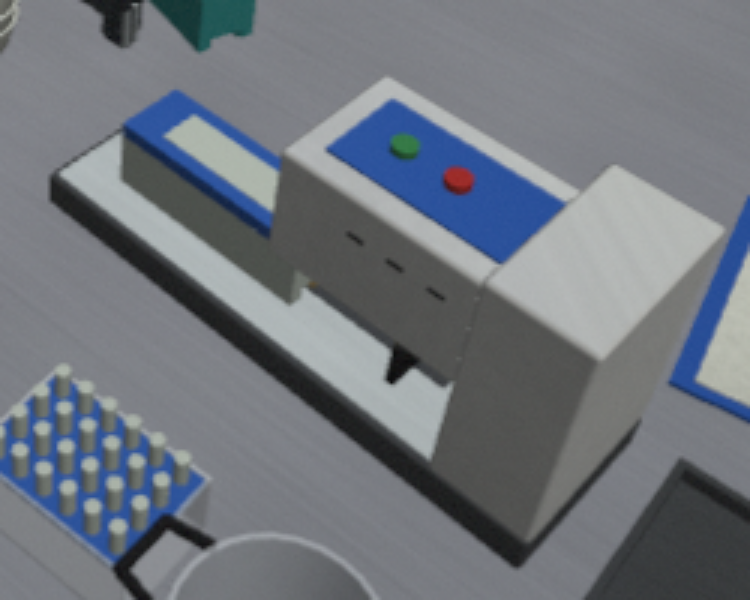

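The box lies flat on the deck with its front under the lip (crop (300,290)), and the gripper is clear behind it. Next I go down behind its rear end and push.

```bash
python3 -m inch '0 0 0 0 20 0 1; 0 0 0 0 35 0 1; 0 0 0 0 25 0 1; 0 0 0 0 0 0 1; 0 0 0 0 0 0 1'; python3 st.py 0.5894 0.022 -3.6 0.053
```

```text
clock: 15.82
eef_pos: [0.5893, 0.0022, 0.0544]
tool_rot: [-0.707, 0.021, -0.022, 0.707]
ft_force: [-0.1, 0.1, 0.2]
grip_width: 0.0
t 15.825 p [0.5893 0.0022 0.0544] xang -3.5535620543950204 down [ 0.0016  0.0003 -1.    ] F [-0.1097  0.1427  0.1843] w 1.9617400118547848e-06
turn first [-0.0238  0.0465  0.09  ] then shift [-1.0997  1.4427 19.798 ]
```

```bash
python3 -m inch '0 0 0 -1 0 8 1; 0 0 0 0 0 8 1; 0 0 0 0 0 6 1; 0 0 0 0 0 6 1; 0 0 0 0 0 8 1; 0 0 0 0 0 8 1; 0 0 0 0 0 0 1'; python3 st.py 0.596 0.127 -3.6 0.053; python3 -m inch '0 0 0 0 0 10 1; 0 0 0 0 0 10 1; 0 0 0 0 0 10 1; 0 0 0 0 0 10 1; 0 0 0 0 0 8 1; 0 0 0 0 0 0 1; 0 0 0 0 0 0 1'; python3 st.py 0.596 0.127 -3.6 0.053
```

```text
clock: 16.7
eef_pos: [0.5908, 0.0449, 0.0542]
tool_rot: [0.707, -0.022, 0.023, -0.706]
ft_force: [-0.5, -3.8, 3.4]
grip_width: -0.0002
t 16.7 p [0.5908 0.0449 0.0542] xang -3.6258716964879305 down [ 0.0015 -0.0017 -1.    ] F [-0.4804 -3.8206  3.378 ] w -0.00018753011781491255
turn first [ 0.0917 -0.0259  0.0921] then shift [ 0.0524  1.2103 82.3001]
clock: 17.58
eef_pos: [0.5937, 0.0929, 0.0541]
tool_rot: [0.707, -0.022, 0.023, -0.707]
ft_force: [-0.7, -5.1, 4.7]
grip_width: 0.0
t 17.575 p [0.5937 0.0929 0.0541] xang -3.642018097169754 down [ 0.0014 -0.0005 -1.    ] F [-0.6789 -5.1492  4.6686] w 4.056960792264681e-05
turn first [ 0.0226 -0.042   0.0805] then shift [ 0.1081  1.1041 34.1641]
```

```bash
python3 -m inch '0 0 0 0 0 6 1; 0 0 0 0 0 6 1; 0 0 0 0 0 5 1; 0 0 0 0 0 0 1'; python3 st.py 0.596 0.127 -3.6 0.053;python3 -m inch '0 0 0 0 0 4 1; 0 0 0 0 0 4 1; 0 0 0 0 0 3 1; 0 0 0 0 0 0 1'; python3 st.py 0.596 0.127 -3.6 0.053; python3 - <<'E'
from h import *
c=snap('scene','s5f.png'); cv2.imwrite('pics/s5.png',cv2.resize(c['color'][190:390,290:540],None,fx=3,fy=3))
E
```

```text
clock: 18.08
eef_pos: [0.5947, 0.1091, 0.0541]
tool_rot: [0.707, -0.022, 0.023, -0.706]
ft_force: [-0.6, -7.1, 5.5]
grip_width: -0.0001
t 18.075 p [0.5947 0.1091 0.0541] xang -3.667583707421344 down [ 0.0011 -0.0021 -1.    ] F [-0.5779 -7.0859  5.4887] w -5.7837628426547876e-05
turn first [ 0.1176 -0.0677  0.0686] then shift [ 0.1991  1.09   17.9422]
clock: 18.58
eef_pos: [0.5954, 0.1183, 0.0541]
tool_rot: [0.709, -0.023, 0.024, -0.705]
ft_force: [0.0, -10.4, 7.3]
grip_width: -0.0003
t 18.575 p [0.5954 0.1183 0.0541] xang -3.752056424984661 down [ 0.001  -0.0051 -1.    ] F [  0.0162 -10.3998   7.2588] w -0.0002571525337571092
turn first [ 0.2875 -0.1522  0.0767] then shift [0.0815 1.1134 8.7385]
```

View pics/s5.png

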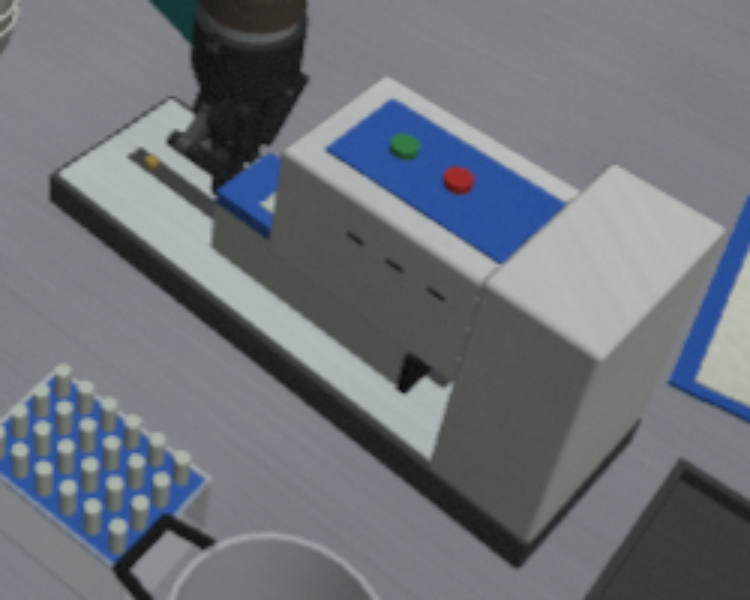

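The box's front now presses the black sprung plate (crop (410,370)) and the force is rising. I'll go on in small steps until the hard stop can be felt.

```bash
python3 -m inch '0 0 0 0 0 3 1; 0 0 0 0 0 2 1; 0 0 0 0 0 0 1'; python3 -m inch '0 0 0 0 0 2 1; 0 0 0 0 0 1 1; 0 0 0 0 0 0 1'; python3 -m inch '0 0 0 0 0 1.5 1; 0 0 0 0 0 0 1';  python3 st.py 0.596 0.127 -3.6 0.053
```

```text
clock: 19.0
eef_pos: [0.5957, 0.1227, 0.0541]
tool_rot: [0.709, -0.023, 0.024, -0.705]
ft_force: [-0.8, -12.8, 5.2]
grip_width: -0.0
clock: 19.38
eef_pos: [0.5959, 0.1252, 0.0541]
tool_rot: [0.709, -0.023, 0.024, -0.704]
ft_force: [0.4, -14.1, 6.2]
grip_width: 0.0001
clock: 19.62
eef_pos: [0.596, 0.1266, 0.0541]
tool_rot: [0.709, -0.023, 0.024, -0.704]
ft_force: [-0.6, -14.8, 6.8]
grip_width: 0.0001
t 19.625 p [0.596  0.1266 0.0541] xang -3.80160502529678 down [ 0.001  -0.0069 -1.    ] F [ -0.6226 -14.8423   6.7618] w 9.79206135501937e-05
turn first [ 0.3889 -0.2019  0.0829] then shift [-0.0049  1.1473  0.3658]
```

```bash
python3 -m inch '0 0 0 0 0 1.5 1; 0 0 0 0 0 0 1'; python3 -m inch '0 0 0 0 0 1.5 1; 0 0 0 0 0 0 1'; python3 st.py 0.596 0.13 -3.6 0.053;  python3 - <<'E'
from h import *
c=snap('scene'); cv2.imwrite('pics/s6.png',cv2.resize(c['color'][210:310,310:440],None,fx=6,fy=6,interpolation=cv2.INTER_CUBIC))
E
```

```text
clock: 19.88
eef_pos: [0.596, 0.128, 0.0541]
tool_rot: [0.709, -0.023, 0.024, -0.704]
ft_force: [-0.6, -14.0, 6.2]
grip_width: 0.0002
clock: 20.12
eef_pos: [0.5961, 0.1294, 0.0541]
tool_rot: [0.709, -0.023, 0.024, -0.704]
ft_force: [-1.8, -14.9, 6.2]
grip_width: -0.0001
t 20.125 p [0.5961 0.1294 0.0541] xang -3.8116788879661287 down [ 0.001  -0.0073 -1.    ] F [ -1.7685 -14.9208   6.1668] w -0.0001396590799733068
turn first [ 0.4126 -0.212   0.0819] then shift [-0.1835  1.1478  0.5885]
```

View pics/s6.png

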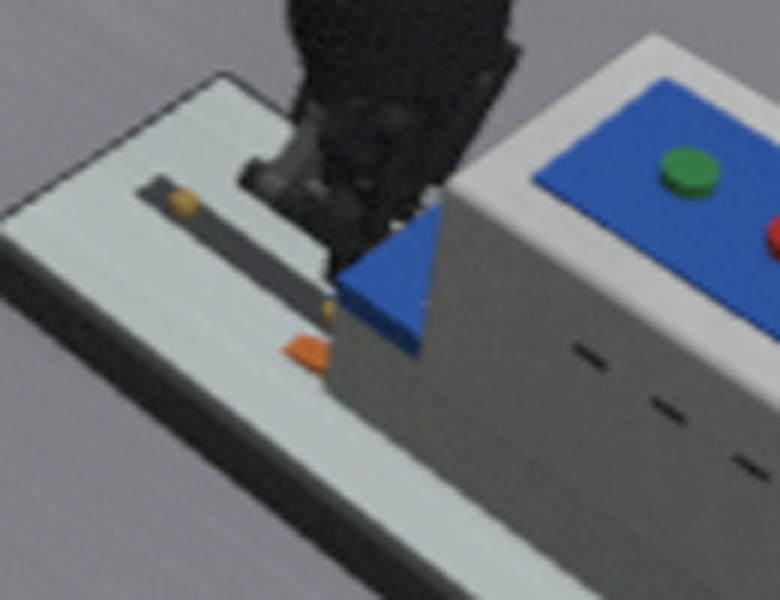

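The orange catch shows behind the rear end (crop (310,352)), but I can't yet tell whether it's up. No hard stop felt so far, so I keep pushing.

```bash
python3 -m inch '0 0 0 0 0 1.5 1; 0 0 0 0 0 0 1'; python3 -m inch '0 0 0 0 0 1.5 1; 0 0 0 0 0 0 1';python3 -m inch '0 0 0 0 0 1.5 1; 0 0 0 0 0 0 1'; python3 st.py 0.596 0.13 -3.6 0.053
```

```text
clock: 20.42
eef_pos: [0.5962, 0.1308, 0.0541]
tool_rot: [0.709, -0.023, 0.024, -0.704]
ft_force: [0.0, -14.6, 5.5]
grip_width: 0.0001
clock: 20.68
eef_pos: [0.5963, 0.1321, 0.0541]
tool_rot: [0.709, -0.023, 0.024, -0.704]
ft_force: [-0.4, -14.7, 7.2]
grip_width: 0.0
clock: 20.92
eef_pos: [0.5963, 0.1321, 0.0541]
tool_rot: [0.71, -0.024, 0.024, -0.703]
ft_force: [-0.6, -18.2, 7.4]
grip_width: -0.0003
t 20.925 p [0.5963 0.1321 0.0541] xang -3.8802840782319357 down [ 0.0007 -0.0104 -0.9999] F [ -0.5767 -18.2011   7.3509] w -0.00030262557613650086
turn first [ 0.5934 -0.2807  0.0771] then shift [-0.181   1.1369 -2.1612]
```

```bash
python3 -m inch '0 0 0 0 0 1.5 1; 0 0 0 0 0 0 1'; python3 - <<'E'
from h import *
c=snap('scene'); cv2.imwrite('pics/s7.png',cv2.resize(c['color'][210:310,310:440],None,fx=6,fy=6,interpolation=cv2.INTER_CUBIC))
E
```

```text
clock: 21.18
eef_pos: [0.5963, 0.1322, 0.0542]
tool_rot: [0.711, -0.024, 0.025, -0.702]
ft_force: [-0.8, -22.5, 8.6]
grip_width: 0.0001
```

View pics/s7.png

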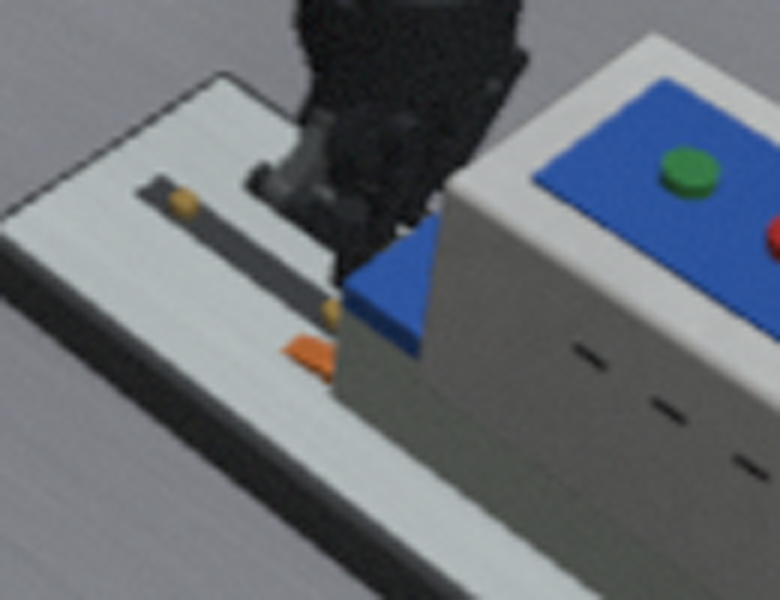

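Position stays at 0.132 while the force rises from 15 to 22 N, so the box is on the hard stop. Backing off gently lets the plate set it on the catch.

```bash
python3 -m inch '0 0 0 0 0 -3 1; 0 0 0 0 0 -3 1; 0 0 0 0 0 -2 1; 0 0 0 0 0 0 1'; python3 -m inch '0 0 0 0 0 -5 1; 0 0 0 0 0 -15 1; 0 0 0 0 0 -30 1; 0 0 0 0 0 -40 1; 0 0 0 0 -30 -30 1; 0 0 0 0 -50 0 1; 0 0 0 0 -50 0 1; 0 0 0 0 -20 -50 1; 0 0 0 0 0 -50 1; 0 0 0 0 0 -40 1; 0 0 0 0 0 0 1'; python3 - <<'E'
from h import *
c=snap('scene'); cv2.imwrite('pics/s8.png',cv2.resize(c['color'][210:310,310:440],None,fx=6,fy=6,interpolation=cv2.INTER_CUBIC))
cv2.imwrite('pics/s8f.png',c['color'])
c=snap('top','t8.png'); 
E
```

```text
clock: 21.72
eef_pos: [0.5953, 0.1323, 0.0531]
tool_rot: [-0.706, 0.022, -0.022, 0.707]
ft_force: [-0.5, -2.0, 0.6]
grip_width: -0.0002
clock: 23.1
eef_pos: [0.5785, -0.131, 0.2033]
tool_rot: [-0.707, 0.024, -0.024, 0.707]
ft_force: [-0.5, 0.0, 0.5]
grip_width: 0.0002
```

View pics/s8.png

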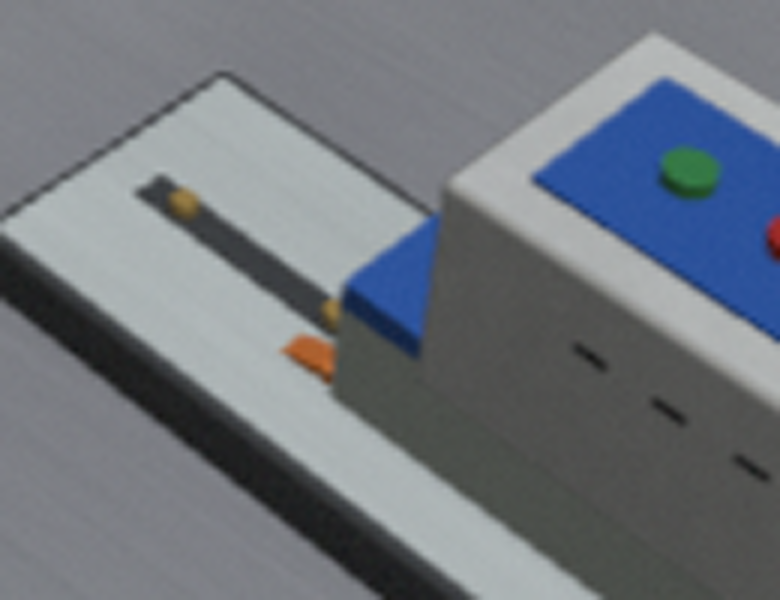

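View pics/t8.png

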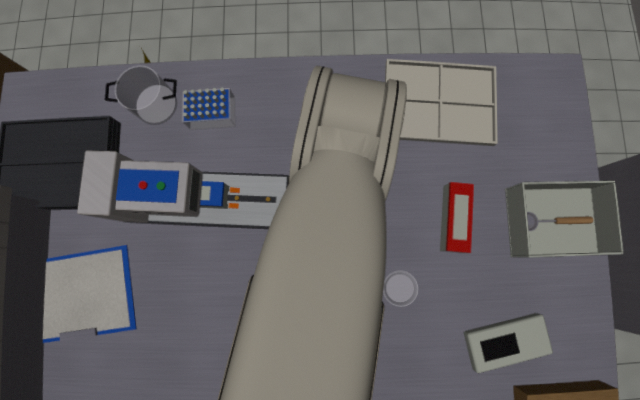

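```bash
python3 - <<'E'
from h import *
a=cv2.imread('pics/scene0.png')[245:285,345:385]; b=cv2.imread('pics/s8f.png')[245:285,345:385]
z=lambda i:cv2.resize(i,None,fx=9,fy=9,interpolation=cv2.INTER_NEAREST)
cv2.imwrite('pics/cmp.png',np.hstack([z(a),np.zeros((360,10,3),np.uint8),z(b)]))
t0=cv2.imread('pics/top0.png')[180:218,185:285]; t1=cv2.imread('pics/t8.png')[180:218,185:285]
zz=lambda i:cv2.resize(i,None,fx=7.5,fy=7.5,interpolation=cv2.INTER_CUBIC)
cv2.imwrite('pics/cmpt.png',np.vstack([zz(t0),zz(t1)]))
class C(dict):pass
c=bot.camera('top')
xs=np.arange(0.66,0.53,-0.0005); ys=np.arange(0.22,0.05,-0.0005)
m=np.array([[proj(c,(x,y,0.09)) for y in ys] for x in xs],np.float32)
i=cv2.remap(c['color'],m[...,0],m[...,1],cv2.INTER_CUBIC).astype(int)
B=(i[...,0]>i[...,2]+45)&(i[...,0]>i[...,1]+35)
Y=[];X=[]
cols=[k for k in range(len(ys)) if B[:,k].sum()>60 and 0.13<ys[k]<0.165]
for k in cols:
    r=np.where(B[:,k])[0]; X.append((xs[r[0]]+xs[r[-1]])/2);Y.append(ys[k])
print('rear y',min(Y) if Y else None,'mid x',np.mean(X),'at y',np.mean(Y),'slope',np.polyfit(Y,X,1)[0])
rear=np.array([np.interp(min(Y),Y[::-1],X[::-1]),min(Y)]); d=np.array([.0632,.998]); O=np.array([.597,.225]); ctr=rear+d*.085
print('ctr',ctr,'sealer x,y',(ctr-O)@d,(ctr-O)@np.array([-d[1],d[0]]))
for nm,col in(('catch',None),):
  for cam in('top','scene'):
    print(cam,[(q['extent'],q['conf']) for q in bot.look_for(nm,cam)])
E
```

```text
rear y 0.14049999999999993 mid x 0.5982700000000069 at y 0.15274999999999994 slope -0.04912364945977834
ctr [0.613872 0.22533 ] sealer x,y 0.0013956504000002788 -0.016817400000005762
top [([229.3, 188.4, 237.6, 206.8], 0.58), ([73.3, 149.9, 290.3, 226.8], 0.34)]
scene [([358.1, 269.3, 363.2, 270.2], 0.5), ([261.8, 175.1, 295.3, 214.6], 0.47), ([308.8, 217.0, 534.6, 377.9], 0.29)]
```

View pics/cmp.png

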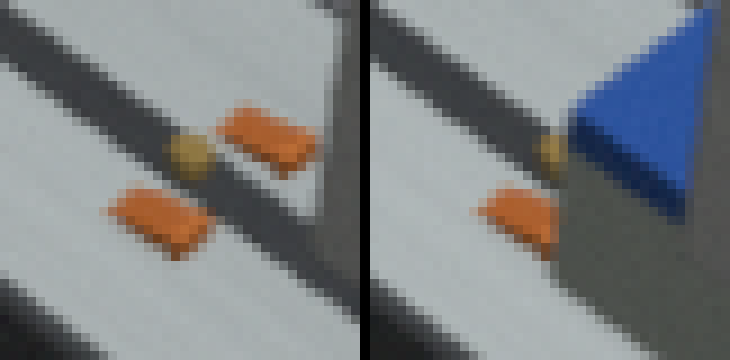

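View pics/cmpt.png

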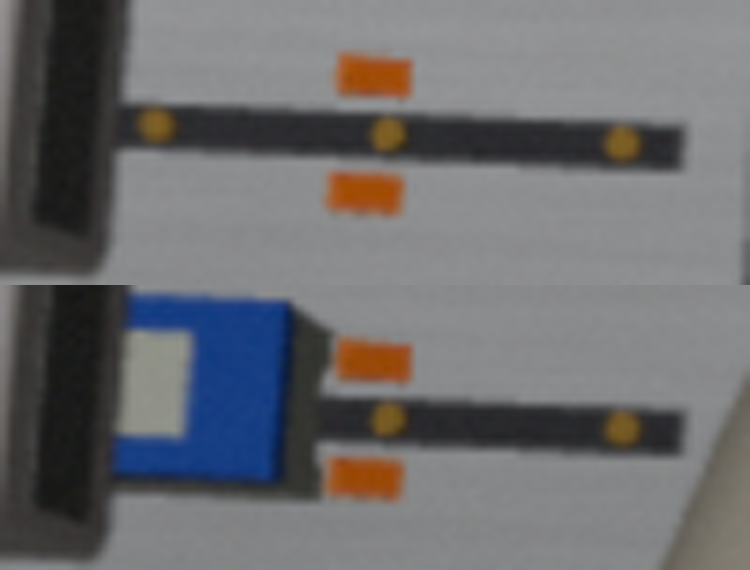

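```bash
python3 - <<'E'
from h import *
c=bot.camera('top'); d=np.array([.0632,.998]); O=np.array([.597,.225])
p=[onz(c,q,0.09)[:2] for q in((223.7,182.3),(222.6,206.0))]
ctr=(p[0]+p[1])/2+d*.085; print(p,ctr,'sealer',(ctr-O)@d,(ctr-O)@np.array([-d[1],d[0]]))
s=cv2.absdiff(cv2.imread('pics/scene0.png'),cv2.imread('pics/s8f.png'))
cv2.imwrite('pics/diff.png',np.hstack([cv2.imread('pics/s8f.png')[120:290,180:400],cv2.convertScaleAbs(s,alpha=2)[120:290,180:400]]))
E
python3 st.py
```

```text
[array([0.62454014, 0.1372805 ]), array([0.56699103, 0.13910008])] [0.60113758 0.22302029] sealer -0.0017142520461972336 -0.004254423864647931
t 23.4 p [ 0.5794 -0.1265  0.2034] xang -3.507967193280785 down [ 0.      0.0006 -1.    ] F [-0.8552  0.0926 -0.6335] w 0.00011428153721951676
```

View pics/diff.png

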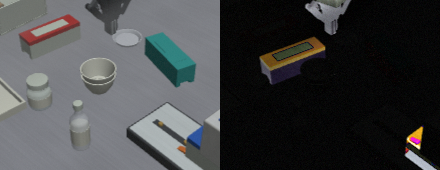

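```bash
python3 -c "
from workcell import bot
print(bot.job_done())"
```

```text
the job is handed in; nothing more can be done
None
```

The blue-lidded box is loaded in the sealer and I have handed the job in at about 23 s on the robot's clock. `bot.job_done()` reports no verdict, so this rests on my own checks.

I gripped the box at its middle, turned it and lowered it on the deck with the groove over the pegs. With it still gripped I slid the front under the head, then let go. With the shut fingers behind it I pushed it against the sprung plate to the hard stop, backed off and moved the arm clear.

**Last checks**
- **Catch:** in the scene picture the visible part of the orange catch matches its starting look with its upright face showing, and in the top picture both ramps show just behind the box. It is up.
- **Position:** the middle of the box is at sealer x about -2 mm and y about -4 mm, both well within 14 mm.
- **Other things on the counter:** the difference picture shows change only at the blue box's old place, the sealer and the arm.
- **Robot:** the wrist force read about zero with the gripper well above everything.

**Checks that disagreed or were weak**
- **Across the slide:** a first automatic fit of the lid gave y of about -17 mm. It used only the rear end of the lid that stands out of the head, so I redid it from the rear corners.
- **Alignment:** the yaw read about 2° off from a few pixels. The peg clearance alone limits it to 3.6°, under the 4° allowed.
- **Spring-back:** I saw no clear movement when I backed off, so there may be a gap of up to 3.5 mm between box and catch.

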